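# Set the stock tags of the battery rack

### The job

Each of the four battery bins on the rack has a two-sided tag, green and yellow, on the upright pin behind it. With the tip of the closed fingers, gently push the wrong tags round on their pins, never gripping one, until each full bin (four batteries) shows green squarely to the front and each bin that is empty or only part full shows yellow. Leave the batteries and the other loose things where they are.

Things in the scene. Friction and masses are not known exactly. Their poses are not given: they have to be found in the camera images.
- rack: grey battery rack fixed on the bench: base 410 mm long, 10 mm thick, from 57 mm before to 21 mm behind its origin, with a rail 31 mm high at the back. Origin: on the bench, mid-length. Its x axis points to its back (away from the robot), y to the left along it. Four bays at y = 150, 50, -50, -150 mm: each a bin in front (centre x = -33 mm) and a tag on an upright pin behind it (axis x = 10 mm).
- tag_1: fixed upright pin behind one of the bins (43 mm behind its centre; which bay varies), carrying a turning tag. Origin: on the pin's axis, 35 mm above the bench; z up, x and y parallel to the rack's. The tag is a plate 5 mm thick, reaching 44 mm from the axis, from 80 to 120 mm above the bench; the pin ends in a 12 mm cap at 125 mm. Tips of tags pointing at each other are 12 mm apart.
- flag_1 (a joint): turn of the tag on tag_1 about its pin, anticlockwise from above. 0: it points along the rack's +y and shows yellow to the front (green to the back). pi/2: it points to the front (rack -x). pi: it points to -y and shows green to the front. It turns from -0.15 to 3.29, so only by way of the front; light friction (0.02 N m) keeps it where it is left.
- tag_2: fixed upright pin behind one of the bins (43 mm behind its centre; which bay varies), carrying a turning tag. Origin: on the pin's axis, 35 mm above the bench; z up, x and y parallel to the rack's. The tag is a plate 5 mm thick, reaching 44 mm from the axis, from 80 to 120 mm above the bench; the pin ends in a 12 mm cap at 125 mm. Tips of tags pointing at each other are 12 mm apart.
- flag_2 (a joint): turn of the tag on tag_2 about its pin, anticlockwise from above. 0: it points along the rack's +y and shows yellow to the front (green to the back). pi/2: it points to the front (rack -x). pi: it points to -y and shows green to the front. It turns from -0.15 to 3.29, so only by way of the front; light friction (0.02 N m) keeps it where it is left.
- tag_3: fixed upright pin behind one of the bins (43 mm behind its centre; which bay varies), carrying a turning tag. Origin: on the pin's axis, 35 mm above the bench; z up, x and y parallel to the rack's. The tag is a plate 5 mm thick, reaching 44 mm from the axis, from 80 to 120 mm above the bench; the pin ends in a 12 mm cap at 125 mm. Tips of tags pointing at each other are 12 mm apart.
- flag_3 (a joint): turn of the tag on tag_3 about its pin, anticlockwise from above. 0: it points along the rack's +y and shows yellow to the front (green to the back). pi/2: it points to the front (rack -x). pi: it points to -y and shows green to the front. It turns from -0.15 to 3.29, so only by way of the front; light friction (0.02 N m) keeps it where it is left.
- tag_4: fixed upright pin behind one of the bins (43 mm behind its centre; which bay varies), carrying a turning tag. Origin: on the pin's axis, 35 mm above the bench; z up, x and y parallel to the rack's. The tag is a plate 5 mm thick, reaching 44 mm from the axis, from 80 to 120 mm above the bench; the pin ends in a 12 mm cap at 125 mm. Tips of tags pointing at each other are 12 mm apart.
- flag_4 (a joint): turn of the tag on tag_4 about its pin, anticlockwise from above. 0: it points along the rack's +y and shows yellow to the front (green to the back). pi/2: it points to the front (rack -x). pi: it points to -y and shows green to the front. It turns from -0.15 to 3.29, so only by way of the front; light friction (0.02 N m) keeps it where it is left.
- bin_a: blue open bin, fixed in a bay of the rack, 42x42 mm and 32 mm high, walls 3 mm, its rim 42 mm above the bench; holds four batteries (full). Which bay it stands in varies. Origin: centre of its underside, 10 mm above the bench.
- bin_b: blue open bin, fixed in a bay of the rack, 42x42 mm and 32 mm high, walls 3 mm, its rim 42 mm above the bench; holds four batteries (full). Which bay it stands in varies. Origin: centre of its underside, 10 mm above the bench.
- bin_c: blue open bin, fixed in a bay of the rack, 42x42 mm and 32 mm high, walls 3 mm, its rim 42 mm above the bench; holds one battery only (not full). Which bay it stands in varies. Origin: centre of its underside, 10 mm above the bench.
- bin_d: blue open bin, fixed in a bay of the rack, 42x42 mm and 32 mm high, walls 3 mm, its rim 42 mm above the bench; holds nothing (empty). Which bay it stands in varies. Origin: centre of its underside, 10 mm above the bench.
- cell_1: red battery, loose, 15 mm across and 50 mm tall, standing upright in bin_a, its top 63 mm above the bench. Origin: centre of its lower end.
- cell_2: red battery, loose, 15 mm across and 50 mm tall, standing upright in bin_a, its top 63 mm above the bench. Origin: centre of its lower end.
- cell_3: red battery, loose, 15 mm across and 50 mm tall, standing upright in bin_a, its top 63 mm above the bench. Origin: centre of its lower end.
- cell_4: red battery, loose, 15 mm across and 50 mm tall, standing upright in bin_a, its top 63 mm above the bench. Origin: centre of its lower end.
- cell_5: red battery, loose, 15 mm across and 50 mm tall, standing upright in bin_b, its top 63 mm above the bench. Origin: centre of its lower end.
- cell_6: red battery, loose, 15 mm across and 50 mm tall, standing upright in bin_b, its top 63 mm above the bench. Origin: centre of its lower end.
- cell_7: red battery, loose, 15 mm across and 50 mm tall, standing upright in bin_b, its top 63 mm above the bench. Origin: centre of its lower end.
- cell_8: red battery, loose, 15 mm across and 50 mm tall, standing upright in bin_b, its top 63 mm above the bench. Origin: centre of its lower end.
- cell_9: red battery, loose, 15 mm across and 50 mm tall, standing upright in bin_c, its top 63 mm above the bench. Origin: centre of its lower end.
- eye_loupe: black eye loupe, 37 mm across, 34 mm high, standing to the right of the rack and behind it; loose, to be left alone. Origin: centre of its underside.
- tin_of_screws: shallow open tin of screws, 62 mm across, 17 mm high, standing to the right of the rack; loose, to be left alone. Origin: centre of its underside.

How it is judged:
By the outcome, as a careful person would: the job done as asked, in the order asked, and still so for the second after the job is handed in, with the robot touching nothing.
It also fails if it takes over 64 s, if anything falls off the work surface, if the arm or the gripper's body presses on something with over 40 N, if the wrist force passes 120 N, or if a joint passes its speed limit or range.

### The arm

A 6-joint arm with a two-finger parallel gripper is mounted at the origin on a cart in front of the work surface, level with it; the furniture and walls round the work are solid. World frame = base frame: x ahead of the robot, y to its left, z up, the work surface at z = 0. Lengths are in m, angles in degrees, forces in N, time in s.
With the tool pointing down it reaches from about 0.35 to 0.875 m from the base axis. Payload 4.2 kg.
Tool frame: the origin (TCP) lies on the front face of the gripper's body, between the roots of the fingers; the fingertips stand finger_overhang ahead of it and the grasp point (between the pads) lies 51 mm ahead of it (finger_overhang is the distance from the TCP to the fingertips, in m); z points along the fingers, y is the line along which they close (so a half turn about z gives the same grasp; the last joint's range is limited). The gripper opens to 87 mm and grips with 3 to 60 N. Pads are 19 mm wide; open, the fingers measure 117 mm over their backs; the gripper's body (75 mm by 190 mm) begins 51 mm behind the grasp point.
Start: joints at [91.765, 22.042, 0.453, 0, -68.411, -14.817], TCP at [0.141, 0.609, 0.292] pointing down, gripper open.
Joint ranges: [-179.83, 179.83], [-69.29, 118.12], [-61.27, 80.66], [-181.25, 117.63], [-171.15, -9.14], [-177.46, 177.46]. Speed limits (degrees/s): [159.86, 159.86, 180, 180, 180, 180].

### API

Orientations are given as a 3x3 rotation matrix whose columns are the frame's x, y, z axes.
In Python, from station import sense, capture, camera_model, finish_job, finger_overhang gives the robot as it stands. The module is installed in compiled form; this text tells all that it offers.
- The arm moves only by the tool jog_arm, never from a script. Its argument "rows" is a list that holds one entry, the list of rows, each a list of 4 numbers: the shift along the tool's x, y, z in m, then the turn about the tool's z in rad. A call has 1 to 20 rows; each row shifts and turns the commanded pose from where the row before left it, along the tool's axes as they then stand; what a row does not reach is not made up. A row lasts 1/8 s, in which the tool goes at most 62.5 mm and 10.7 degrees, less where a joint would pass 70% of its speed; a pose out of reach is approached as far as the arm can. A call is refused whole if a number of a shift passes 0.0625 or a number of a turn 0.188, either way. A call with a gripper value outside its range is refused whole. "claw" is the opening, from 0 (shut) to 1 (fully open), set as the call begins (left out, the last holds). The fingers move at their own pace and stop on an object; the grip force is fixed at half the most. Time passes only in rows, so rows that do not move let the fingers close. It gives the time, the measured TCP pose, the force, the opening and the grip force at its end, in the units of the state.
- sense(): the state, without advancing time (a new reading comes with each control period).
- capture(name): name is "side" or "top"; returns the picture (480x640x3 uint8, red, green, blue); there is no depth.
- camera_model(name): a dict with "fovy" (degrees; the focal length in pixels is half the picture's height over the tangent of half this angle, whatever the lens; pixels are square), "cx", "cy" (the principal point, pixels), "eye" and "rotation" of the camera in the world. Camera axes: x right, y down, z forward; pixel columns grow to the right and rows downward; lengths in m; the calibration is good to about 2 mm. A picture is of the moment at which its call begins. camera_model takes no time and is no camera call.
- finish_job(): hands the job in; it is judged then, once.
The state is a dict: "time_s": time; "joints": joint angles; "joint_velocities": joint speeds; "effort": joint torques, N m; "tcp_pos": TCP position; "ee_rot": TCP orientation; "wrist_force": force on the tool from outside, world axes, zero at the start; "moment": the same for the moment, N m; "gripper_width": opening from 0.0 (shut) to 1.0 (fully open); "gripper_force": force on a finger pad.
Only numpy, scipy, OpenCV 4.12 (cv2) and the standard library are available. Lean on these libraries where they do the work, as an engineer would, in place of code of your own. Each camera call takes 0.05 s, during which the arm holds its last target. There are 200 camera calls.

## Working session

There is one attempt and no reset: what is moved stays moved. The work goes in short steps, Python scripts to look and compute and a tool call to move; the robot and the scene stay as the last step left them, time stands still between calls to the robot, and variables do not carry over. Pictures are saved under pics/ and viewed, at most 10 in all, crops included, and the job is handed in when it is done.

Besides the shell and the picture viewer there is one more tool, called after "Call:" as name(argument=value, ...), one argument or row to a line, values as JSON. jog_arm: Moves the arm, as the interface text tells. Its arguments: {"type":"object","properties":{"rows":{"type":"array"},"claw":{"type":"number"}},"required":["rows"]}

```bash
mkdir -p pics
python3 - <<'E'
from station import *
import cv2
for n in("side","top"):
    cv2.imwrite(f"pics/{n}0.png",capture(n)[:,:,::-1]); print(n,camera_model(n))
s=sense();print(s,finger_overhang)
E
```

```text
side {'fovy': 44.370503415433774, 'cx': 303.385218609579, 'cy': 234.23628407776638, 'eye': array([0.26684793, 0.9443863 , 0.7327155 ]), 'rotation': array([[-0.94968928, -0.19473526,  0.24529257],
       [-0.31268941,  0.54511514, -0.77786555],
       [ 0.01776515, -0.81543097, -0.57858166]])}
top {'fovy': 49.669295531349334, 'cx': 317.8294637598244, 'cy': 233.73978320755, 'eye': array([0.45269891, 0.07865345, 1.27605376]), 'rotation': array([[ 0.01158479, -0.99761944,  0.06797973],
       [-0.99960182, -0.01330347, -0.02488423],
       [ 0.02572935, -0.06766439, -0.99737632]])}
{'time_s': 0.1, 'joints': array([ 9.17651022e+01,  2.20864910e+01,  3.87898274e-01, -2.49283724e-02,
       -6.84126122e+01, -1.48171746e+01]), 'joint_velocities': array([-0.02341491, -0.11090788,  0.08572324,  0.16468226,  0.11131365,
        0.04117035]), 'effort': array([-5.76794446e-04, -3.91691458e+01,  1.87934625e+01,  4.23196837e+00,
        1.34052912e-02, -7.86307442e-05]), 'tcp_pos': array([0.14102919, 0.60846509, 0.29127043]), 'ee_rot': array([[ 9.74128985e-01, -2.25992481e-01, -3.44590214e-04],
       [-2.25992719e-01, -9.74127034e-01, -1.95239775e-03],
       [ 1.05552568e-04,  1.97976212e-03, -9.99998035e-01]]), 'wrist_force': array([-0.12666655, -1.3085076 , -0.32503797]), 'moment': array([-0.00929642, -0.02113794,  0.01506432]), 'gripper_force': 0.0, 'gripper_width': 1.0025970859926738} 0.0697
```

View pics/side0.png

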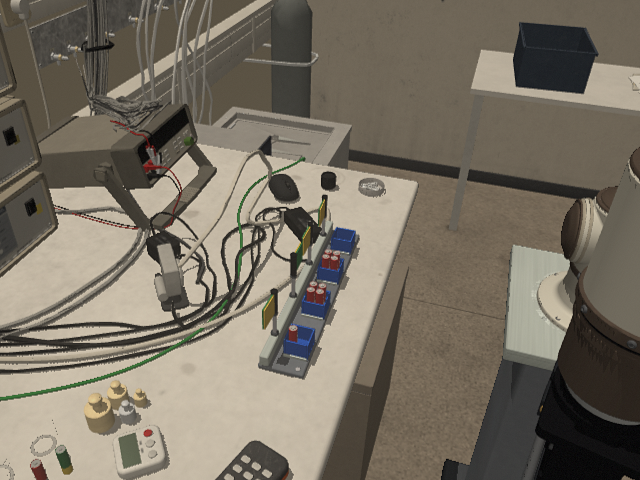

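View pics/top0.png

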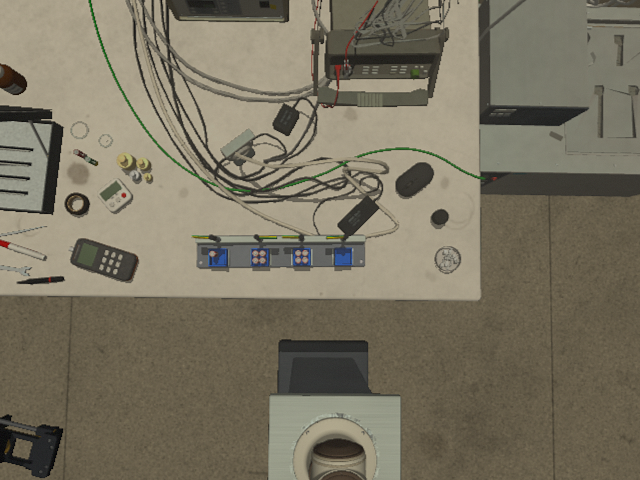

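Side: four bins run along the rack, from (300,340) to (342,238), with the tags behind them. Top: the bins are at x≈218, 260, 302 and 343, y≈257. Left to right they hold one, four, four and no batteries. I'll zoom in on the tags.

Run:
```python
import cv2
a=cv2.imread("pics/top0.png")[220:280,185:375];cv2.imwrite("pics/tc.png",cv2.resize(a,None,fx=4,fy=4,interpolation=2))
a=cv2.imread("pics/side0.png")[190:380,240:370];cv2.imwrite("pics/sc.png",cv2.resize(a,(390,570),interpolation=2))
```

```text
(no output)
```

View pics/tc.png

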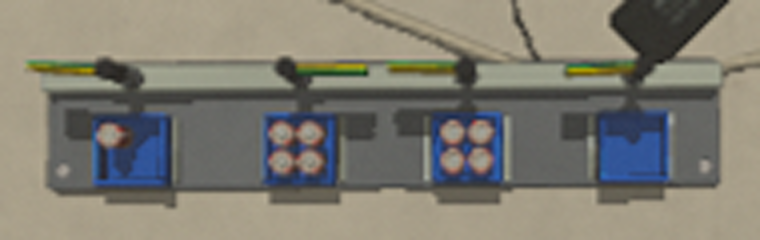

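View pics/sc.png

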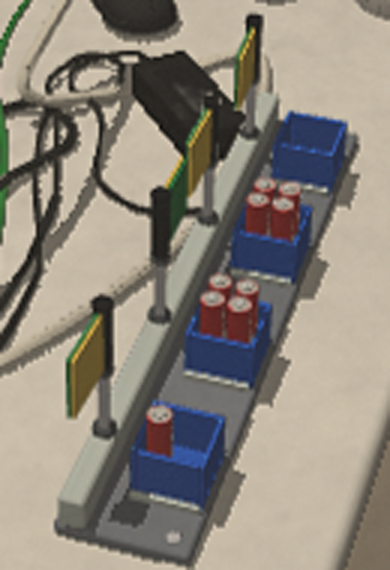

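Top crop: the leftmost, third and rightmost tags point left with yellow in front, and the second points right with green in front. The bins left to right are one, full, full and empty, so only the third tag is wrong (cap near top (301,237), side (310,223)). It has to swing from 0 to pi. Next I'll triangulate the caps and rim points.

```bash
cat > h.py <<'E'
import numpy as np
from station import *
def ray(n,u,v):
    m=camera_model(n);f=240/np.tan(np.radians(m["fovy"]/2))
    d=m["rotation"]@np.array([(u-m["cx"])/f,(v-m["cy"])/f,1]);return m["eye"],d/np.linalg.norm(d)
def tri(a,b):
    (p,d),(q,e)=ray("top",*a),ray("side",*b)
    s=np.linalg.lstsq(np.c_[d,-e],q-p,rcond=None)[0];A,B=p+s[0]*d,q+s[1]*e
    return (A+B)/2,np.linalg.norm(A-B)
def onz(n,u,v,z):
    p,d=ray(n,u,v);return p+d*(z-p[2])/d[2]
E
python3 - <<'E'
from h import *
np.set_printoptions(precision=4,suppress=True)
T=[(106,67),(286,68),(466,70),(640,72)];S=[(102,302),(160,193),(210,99),(254,19)]
P=[]
for t,s in zip(T,S):
    t=(185+t[0]/4,220+t[1]/4);s=(240+s[0]/3,190+s[1]/3)
    print(tri(t,s),onz("top",*t,.122),onz("side",*s,.125));
for u,v in [(132,149),(300,148),(467,148),(633,148)]: print("bin",onz("top",185+u/4,220+v/4,.042))
for u,v in [(47,188),(719,186)]: print("front corner",onz("top",185+u/4,220+v/4,.01))
E
```

```text
(array([0.5213, 0.2856, 0.1225]), np.float64(0.00036449258005549355)) [0.5215 0.2857 0.122 ] [0.5201 0.2883 0.125 ]
(array([0.5227, 0.1862, 0.1226]), np.float64(0.0009006916317437545)) [0.5223 0.1862 0.122 ] [0.5221 0.1893 0.125 ]
(array([0.5237, 0.0865, 0.1231]), np.float64(0.002659698312925561)) [0.5225 0.0862 0.122 ] [0.5242 0.0894 0.125 ]
(array([ 0.5241, -0.0104,  0.1243]), np.float64(0.0032155233308027043)) [ 0.5226 -0.0109  0.122 ] [ 0.5253 -0.009   0.125 ]
bin [0.4779 0.2836 0.042 ]
bin [0.4797 0.1844 0.042 ]
bin [0.4809 0.0854 0.042 ]
bin [ 0.4821 -0.0133  0.042 ]
front corner [0.4543 0.3395 0.01  ]
front corner [ 0.4603 -0.0685  0.01  ]
```

Call:
jog_arm(
  rows=[
    [[0,0,0,-0.121],[0,0,0,-0.121],[0.0337,0.0417,0,0],[0.0337,0.0417,0,0],[0.0337,0.0417,0,0],[0.0337,0.0417,0,0],[0.0337,0.0417,0,0],[0.0337,0.0417,0,0],[0.0337,0.0417,0,0],[0.0337,0.0417,0,0],[0.0337,0.0417,0,0],[0.0337,0.0417,0,0],[0.0337,0.0417,0,0],[0.0337,0.0417,0,0],[0,0,0,0],[0,0,0,0]],
  ],
  claw=0,
)

```text
time_s: 2.1
tcp_pos: [0.5523, 0.114, 0.2917]
ee_rot: [[1.0, 0.013, -0.001], [0.013, -1.0, -0.0], [-0.001, 0.0, -1.0]]
wrist_force: [-0.1, 0.7, -0.0]
gripper_width: 0.006
gripper_force: 0.0
```

Call:
jog_arm(
  rows=[
    [[0,0,0.04,0],[0,0,0.04,0],[0,0,0.03,0],[0,0,0.016,0],[0,0,0,0]],
  ],
)

```text
time_s: 2.72
tcp_pos: [0.552, 0.1148, 0.1657]
ee_rot: [[1.0, 0.016, -0.002], [0.016, -1.0, -0.001], [-0.002, 0.001, -1.0]]
wrist_force: [-0.3, 1.2, 0.8]
gripper_width: 0.006
gripper_force: 0.0
```

Run:
```python
from h import *
import cv2
a=capture("side")[130:330,200:400,::-1];b=capture("top")[190:270,230:390,::-1]
a=cv2.resize(a,(560,560),interpolation=2)
cv2.imwrite("pics/s1.png",a)
```

```text
(no output)
```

View pics/s1.png

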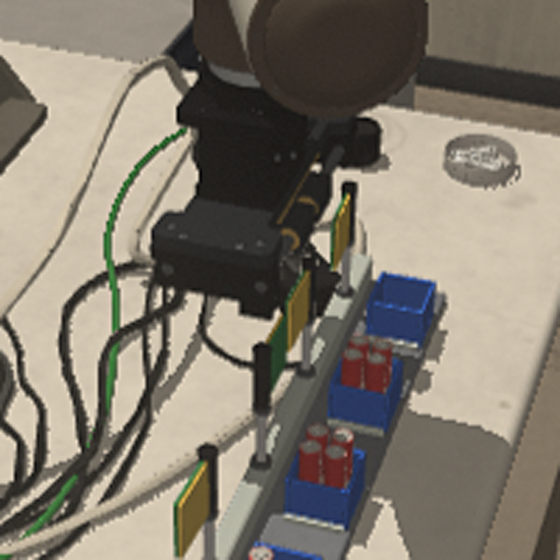

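The fingers are behind the third tag without touching it, at about (305,270) in the crop. Now I'll sweep it to the front.

Call:
jog_arm(
  rows=[
    [[-0.0055,0,0,0],[-0.0055,0,0,0],[-0.0055,0,0,0],[-0.0034,-0.0018,0,0],[-0.0034,-0.0018,0,0],[-0.0034,-0.0018,0,0],[-0.004,0.0005,0,0],[-0.004,0.0005,0,0],[-0.004,0.0005,0,0],[-0.004,0.0005,0,0],[-0.0035,0.0035,0,0],[-0.0035,0.0035,0,0],[-0.0035,0.0035,0,0],[-0.0035,0.0035,0,0],[0,0,0,0]],
  ],
)

```text
time_s: 4.7
tcp_pos: [0.4955, 0.1024, 0.1662]
ee_rot: [[1.0, 0.014, -0.001], [0.014, -1.0, -0.0], [-0.001, 0.0, -1.0]]
wrist_force: [-0.6, -0.4, 0.5]
gripper_width: 0.007
gripper_force: 0.0
```

Run:
```python
from h import *
import cv2
a=capture("side")[130:330,200:400,::-1]
cv2.imwrite("pics/s2.png",cv2.resize(a,(560,560),interpolation=2))
```

```text
(no output)
```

View pics/s2.png

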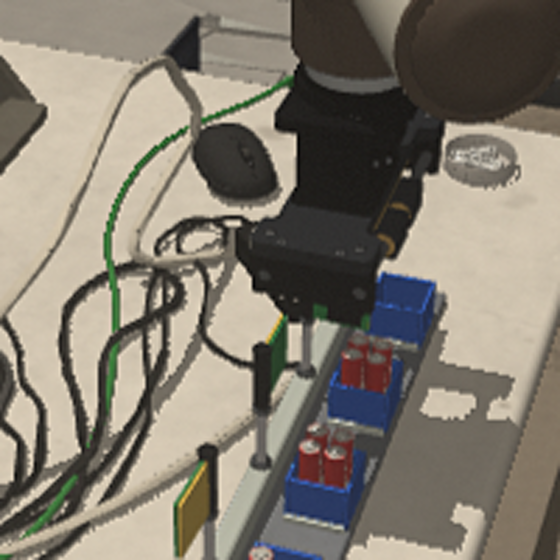

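The tag now points to the front: green shows on both sides of the fingers, at about (320,310) and (362,320). Continuing round.

Call:
jog_arm(
  rows=[
    [[-0.0016,0.0035,0,0],[-0.0016,0.0035,0,0],[-0.0016,0.0035,0,0],[-0.0015,0.0035,0,0],[0.0012,0.0044,0,0],[0.0012,0.0044,0,0],[0.0013,0.0044,0,0],[0.0013,0.0044,0,0],[0.0027,0.002,0,0],[0.0027,0.002,0,0],[0.0027,0.002,0,0],[0.0027,0.0019,0,0],[0.002,0.0006,0,0],[0.002,0.0006,0,0],[0.001,0.0004,0,0],[0,0,0,0]],
  ],
)

```text
time_s: 6.75
tcp_pos: [0.5113, 0.0619, 0.1663]
ee_rot: [[1.0, 0.014, 0.0], [0.014, -1.0, -0.0], [0.0, 0.0, -1.0]]
wrist_force: [-0.9, 0.2, -0.5]
gripper_width: 0.009
gripper_force: 0.0
```

Call:
jog_arm(
  rows=[
    [[-0.005,0,0,0],[-0.01,0,0,0],[-0.015,0,0,0],[0,0,-0.03,0],[0,0,-0.05,0],[0,0,-0.05,0],[0,-0.05,0,0],[0,-0.05,0,0],[-0.01,-0.05,0,0],[-0.01,-0.05,0,0],[-0.01,-0.05,0,0],[-0.01,-0.05,0,0],[-0.01,-0.05,0,0],[-0.01,-0.05,0,0],[0,0,0,0],[0,0,0,0]],
  ],
)

```text
time_s: 8.75
tcp_pos: [0.4147, 0.4599, 0.2959]
ee_rot: [[1.0, 0.015, -0.001], [0.015, -1.0, -0.001], [-0.001, 0.001, -1.0]]
wrist_force: [-0.0, -0.2, 0.6]
gripper_width: 0.008
gripper_force: 0.0
```

Run:
```python
from h import *
import cv2
a=capture("side")[190:380,240:370,::-1];b=capture("top")[220:280,185:375,::-1]
b=cv2.resize(b,None,fx=4,fy=4,interpolation=2);a=cv2.resize(a,(246,360),interpolation=2)
c=np.zeros((600,760,3),np.uint8);c[:240]=b;c[240:,:246]=a
f=cv2.resize(cv2.imread("pics/side0.png")[190:380,240:370],(246,360),interpolation=2);c[240:,250:496]=f
cv2.imwrite("pics/f.png",c)
```

```text
(no output)
```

View pics/f.png

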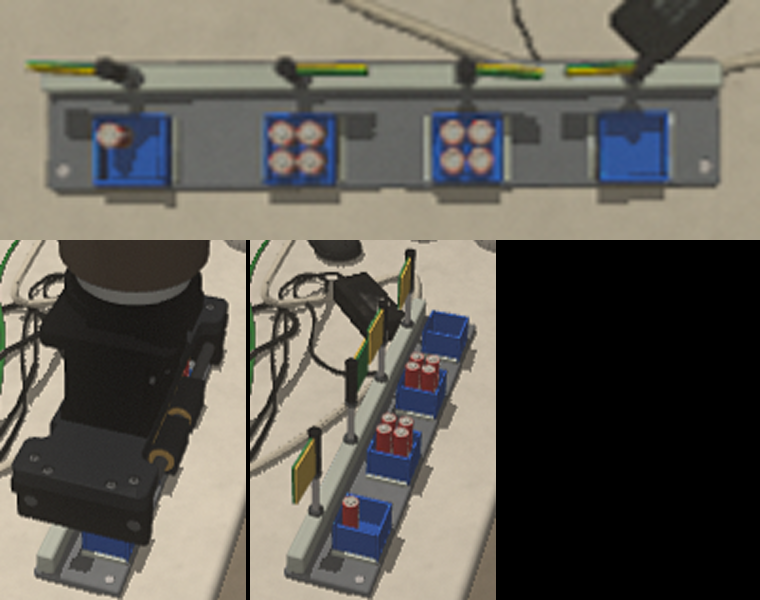

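Top: the third tag now shows green, pointing right from (475,70) to (543,74), slightly short of square. I'll measure the tag angles.

Run:
```python
from h import *
import cv2
im=np.mean([capture("top").astype(float) for _ in range(3)],0)
m=im.max(2)-im.min(2)
for n,(a,b) in {"t1":(192,208),"t2":(260,276),"t3":(305,320),"t4":(328,343)}.items():
    r=np.arange(230,246);xs=np.arange(a,b)
    w=np.clip(m[230:246,a:b]-45,0,None); y=(w*r[:,None]).sum(0)/w.sum(0)
    p=np.array([onz("top",u,v,.12)[:2] for u,v in zip(xs,y)])
    k=np.polyfit(p[:,1],p[:,0],1); print(n,"dx/dy",k[0],"deg",np.degrees(np.arctan(k[0])),"x at ends",np.polyval(k,p[[0,-1],1]),p[[0,-1],1])
```

```text
t1 dx/dy 0.07286575369324799 deg 4.167534843350069 x at ends [0.52244371 0.52002459] [0.32922583 0.29602613]
t2 dx/dy -0.012826907490465191 deg -0.7348873616128305 x at ends [0.52410163 0.52452951] [0.17861773 0.14525972]
t3 dx/dy 0.07281558425137633 deg 4.164675516979107 x at ends [0.52609252 0.52381345] [0.07839976 0.04710048]
t4 dx/dy -0.060235314747308234 deg -3.4470643520459086 x at ends [0.523725   0.52561187] [ 0.02698271 -0.00434238]
```

The third tag is about 5° short of square relative to the rack and the second is square. I'll go back and push about 3 mm deeper.

Call:
jog_arm(
  rows=[
    [[0.0076,0.0499,0,0],[0.0076,0.0499,0,0],[0.0076,0.0499,0,0],[0.0076,0.0499,0,0],[0.0076,0.0499,0,0],[0.0076,0.0499,0,0],[0.0076,0.0499,0,0],[0.0076,0.0499,0,0],[0,0,0.05,0],[0,0,0.05,0],[0,0,0.03,0],[0,0,0,0],[0.01,0,0,0],[0.01,0,0,0],[0,0,0,0]],
  ],
)

```text
time_s: 10.88
tcp_pos: [0.5035, 0.063, 0.1674]
ee_rot: [[1.0, 0.014, 0.003], [0.014, -1.0, 0.001], [0.003, -0.001, -1.0]]
wrist_force: [-0.8, -0.4, 0.2]
gripper_width: 0.003
gripper_force: 0.0
```

Call:
jog_arm(
  rows=[
    [[0.004,0,0,0],[0.003,0,0,0],[0.002,0,0,0],[0.001,0,0,0],[0.001,0,0,0],[0,0,0,0],[0,0,0,0]],
  ],
)

```text
time_s: 11.75
tcp_pos: [0.5128, 0.0627, 0.1662]
ee_rot: [[1.0, 0.014, -0.0], [0.014, -1.0, -0.0], [-0.0, 0.0, -1.0]]
wrist_force: [-0.1, 0.9, -0.5]
gripper_width: 0.007
gripper_force: 0.2
```

Call:
jog_arm(
  rows=[
    [[0.001,0,0,0],[0.0008,0,0,0],[0,0,0,0],[0,0,0,0]],
  ],
)

```text
time_s: 12.25
tcp_pos: [0.5145, 0.0627, 0.1662]
ee_rot: [[1.0, 0.014, -0.0], [0.014, -1.0, -0.0], [-0.0, 0.0, -1.0]]
wrist_force: [-1.2, -0.8, 0.8]
gripper_width: 0.002
gripper_force: 0.6
```

Call:
jog_arm(
  rows=[
    [[-0.005,0,0,0],[-0.01,0,0,0],[-0.015,0,0,0],[0,0,-0.03,0],[0,0,-0.05,0],[0,0,-0.05,0],[0,-0.05,0,0],[0,-0.05,0,0],[-0.01,-0.05,0,0],[-0.01,-0.05,0,0],[-0.01,-0.05,0,0],[-0.01,-0.05,0,0],[-0.01,-0.05,0,0],[-0.01,-0.05,0,0],[0,0,0,0],[0,0,0,0]],
  ],
)

```text
time_s: 14.25
tcp_pos: [0.4183, 0.4609, 0.2959]
ee_rot: [[1.0, 0.015, -0.001], [0.015, -1.0, -0.001], [-0.001, 0.001, -1.0]]
wrist_force: [-0.9, 0.2, -0.1]
gripper_width: 0.004
gripper_force: 0.0
```

Run:
```python
from h import *
import cv2
print(sense()["time_s"])
im=np.mean([capture("top").astype(float) for _ in range(3)],0)
m=im.max(2)-im.min(2)
for n,(a,b) in {"t1":(192,208),"t2":(260,276),"t3":(305,320),"t4":(328,343)}.items():
    r=np.arange(230,246);xs=np.arange(a,b)
    w=np.clip(m[230:246,a:b]-45,0,None); y=(w*r[:,None]).sum(0)/w.sum(0)
    p=np.array([onz("top",u,v,.12)[:2] for u,v in zip(xs,y)])
    k=np.polyfit(p[:,1],p[:,0],1); print(n,"deg",np.degrees(np.arctan(k[0])),np.round(y,1))
cv2.imwrite("pics/f2.png",cv2.resize(im[220:280,185:375,::-1],None,fx=4,fy=4,interpolation=2))
```

```text
14.25
t1 deg 4.134479619264985 [236.1 236.1 236.4 236.4 236.4 236.5 236.6 236.8 237.  237.1 237.  237.1
 237.2 237.2 237.2 237.2]
t2 deg -0.7327928714603705 [236.3 236.3 236.3 236.3 236.3 236.3 236.3 236.3 236.3 236.3 236.3 236.3
 236.3 236.3 236.3 236.3]
t3 deg -1.1554582467874401 [235.4 235.4 235.4 235.4 235.3 235.3 235.3 235.3 235.3 235.3 235.3 235.3
 235.3 235.3 235.2]
t4 deg -3.3147147068898994 [237.1 237.2 237.1 237.1 237.2 237.2 237.2 237.2 237.2 237.2 237.1 236.7
 236.7 236.6 236.4][ WARN:0@1.355] global loadsave.cpp:1063 imwrite_ Unsupported depth image for selected encoder is fallbacked to CV_8U.
```

View pics/f2.png

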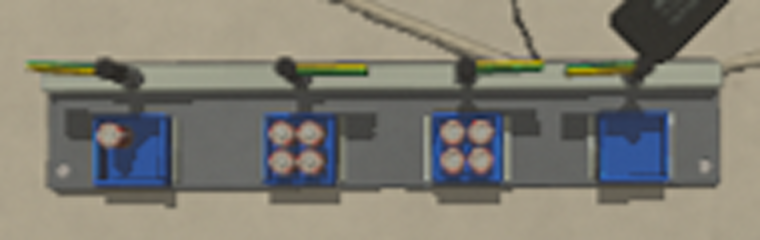

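The third tag looks nearly square from above, but aliasing limits the accuracy. I'll clear the side view to check its angle there.

Call:
jog_arm(
  rows=[
    [[-0.046,-0.025,0,0],[-0.046,-0.025,0,0],[-0.046,-0.025,0,0],[-0.046,-0.025,0,0],[-0.046,-0.025,0,0],[-0.046,-0.025,0,0],[0,0,0,0]],
  ],
)

```text
time_s: 15.28
tcp_pos: [0.1388, 0.6082, 0.2964]
ee_rot: [[1.0, 0.017, -0.0], [0.017, -1.0, 0.001], [-0.0, -0.001, -1.0]]
wrist_force: [0.5, -0.1, 0.7]
gripper_width: 0.003
gripper_force: 0.0
```

Run:
```python
from h import *
import cv2
from scipy.optimize import minimize
im=capture("side");cv2.imwrite("pics/side2.png",im[:,:,::-1])
hsv=cv2.cvtColor(im,cv2.COLOR_RGB2HSV)
M=camera_model("side");f=240/np.tan(np.radians(M["fovy"]/2))
def proj(P):
    c=(P-M["eye"])@M["rotation"];return np.c_[f*c[:,0]/c[:,2]+M["cx"],f*c[:,1]/c[:,2]+M["cy"]]
yaw=.0143;X=np.array([np.cos(yaw),np.sin(yaw)]);Y=np.array([-X[1],X[0]])
pin3=np.array([.5235,.0862])
S=4
for n,k,t0 in (("t1",2,0),("t2",1,180),("t3",0,180),("t4",-1,0)):
    pin=pin3+Y*.1*k
    def poly(t,du,dv):
        t=np.radians(t);d=-np.sin(t)*X+np.cos(t)*Y;e=np.cos(t)*X+np.sin(t)*Y
        P=np.array([[*(pin+d*r+e*s),z] for r in(.007,.044) for s in(-.0025,.0025) for z in(.08,.12)])
        return cv2.convexHull((proj(P)+[du,dv]).astype(np.float32))
    c=proj(np.array([[*pin,.1]]))[0]
    u0,v0=(c-40).astype(int)
    h=hsv[v0:v0+80,u0:u0+80];sat=((h[...,1]>110)&(h[...,0]>18)&(h[...,0]<80))
    lab,cc=0,cv2.connectedComponentsWithStats(sat.astype(np.uint8))
    ctr=poly(t0,0,0).mean((0,1))-[u0,v0]
    i=1+np.argmin(np.linalg.norm(cc[3][1:]-ctr,axis=1)+ (cc[2][1:,4]<20)*99)
    mk=cv2.resize((cc[1]==i).astype(np.float32),None,fx=S,fy=S,interpolation=0)>.5
    best=[]
    for t in range(t0-14,t0+15,1):
        b=0
        for du in np.arange(-3,3.1,.5):
            for dv in np.arange(-3,3.1,.5):
                q=np.zeros(mk.shape,np.uint8);cv2.fillConvexPoly(q,((poly(t,du,dv)-[u0-.5,v0-.5])*S).astype(int),1);q=q>0
                b=max(b,((q&mk).sum()/(q|mk).sum(),du,dv)) if b else ((q&mk).sum()/(q|mk).sum(),du,dv)
        best.append((*b,t))
    best.sort(reverse=True);print(n,cc[2][i],[tuple(np.round(x,3)) for x in best[:4]])
cv2.imwrite("pics/sc2.png",cv2.resize(im[180:330,240:370,::-1],(520,600),interpolation=2))
```

```text
t1 [ 28  33  13  35 260] [(np.float64(0.858), np.float64(0.0), np.float64(-1.0), np.float64(-2.0)), (np.float64(0.853), np.float64(0.0), np.float64(-1.0), np.float64(-1.0)), (np.float64(0.843), np.float64(-0.5), np.float64(-1.0), np.float64(0.0)), (np.float64(0.84), np.float64(0.5), np.float64(-1.0), np.float64(-3.0))]
t2 [42 17  7 12 30] [(np.float64(0.196), np.float64(2.5), np.float64(-2.5), np.float64(192.0)), (np.float64(0.195), np.float64(2.5), np.float64(-3.0), np.float64(191.0)), (np.float64(0.192), np.float64(2.0), np.float64(-2.0), np.float64(190.0)), (np.float64(0.192), np.float64(3.0), np.float64(-3.0), np.float64(193.0))]
t3 [41 20  6  9 25] [(np.float64(0.188), np.float64(0.5), np.float64(-3.0), np.float64(189.0)), (np.float64(0.187), np.float64(0.5), np.float64(-3.0), np.float64(188.0)), (np.float64(0.186), np.float64(1.0), np.float64(-2.5), np.float64(191.0)), (np.float64(0.185), np.float64(1.5), np.float64(-3.0), np.float64(192.0))]
t4 [ 33  34   7  28 116] [(np.float64(0.825), np.float64(-1.5), np.float64(-1.0), np.float64(6.0)), (np.float64(0.82), np.float64(-1.0), np.float64(-0.5), np.float64(4.0)), (np.float64(0.802), np.float64(-1.5), np.float64(0.0), np.float64(5.0)), (np.float64(0.797), np.float64(-1.0), np.float64(-0.5), np.float64(3.0))]
```

View pics/sc2.png

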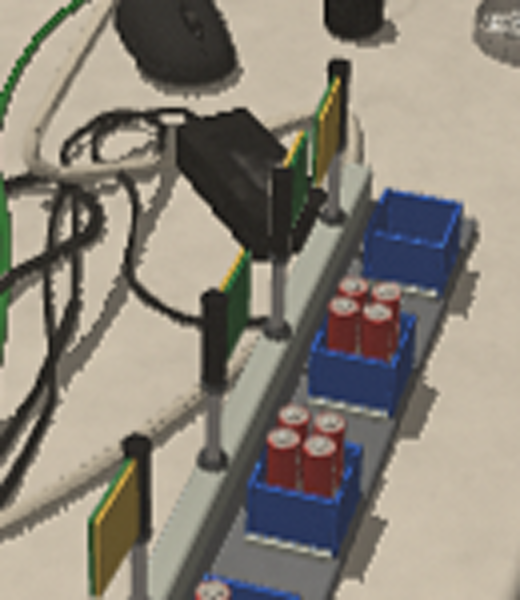

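Run:
```python
from h import *
M=camera_model("side");f=240/np.tan(np.radians(M["fovy"]/2))
def proj(P):
    c=(P-M["eye"])@M["rotation"];return np.array([f*c[0]/c[2]+M["cx"],f*c[1]/c[2]+M["cy"]])
yaw=.0143;X=np.array([np.cos(yaw),np.sin(yaw)]);Y=np.array([-X[1],X[0]])
for k in(1,0):
    pin=np.array([.5235,.0862])+Y*.1*k
    for t in range(172,193,4):
        a=np.radians(t);d=-np.sin(a)*X+np.cos(a)*Y;e=np.cos(a)*X+np.sin(a)*Y
        # front face (trailing side n=e) tip edge at mid height, vs pin axis at same height; crop pixels x4
        q=proj(np.array([*(pin+d*.044+e*.0025),.12]));c=proj(np.array([*pin,.12]))
        print(k,t,np.round((q-c)*4,1),np.round((c-[240,180])*4))
```

```text
1 172 [ 49.1 -52.6] [216. 303.]
1 176 [ 42.8 -54.6] [216. 303.]
1 180 [ 36.4 -56.3] [216. 303.]
1 184 [ 29.8 -57.7] [216. 303.]
1 188 [ 23.1 -58.8] [216. 303.]
1 192 [ 16.3 -59.6] [216. 303.]
0 172 [ 43.7 -45.4] [283. 178.]
0 176 [ 37.8 -47.1] [283. 178.]
0 180 [ 31.8 -48.5] [283. 178.]
0 184 [ 25.6 -49.8] [283. 178.]
0 188 [ 19.4 -50.8] [283. 178.]
0 192 [ 13.  -51.5] [283. 178.]
```

```bash
python3 -c "
from station import *
print(finish_job())"
```

```text
the job is handed in; nothing more can be done
None
```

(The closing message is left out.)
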